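# Push the blank home on the drilling board

### The job

Get the dark wooden blank ready for drilling: push it along the drilling board until one long side lies flush along the metal fence and its end is fully home against the red stop, with no gap at either. Only push it, without lifting it off the board or tipping it up, and leave the finial, the glue bottle and the bobbin standing where they are.

Things in the scene. Friction and masses are not known exactly. Their poses are not given: they have to be found in the camera images.
- jig: fixed plywood drilling board, 12 mm thick, flat on the bench, turned up to 0.25 rad. Origin on its underside; x points across it away from the robot, y left along the fence, z up. It covers x -120 to 180 and y -260 to 260 mm. A fixed aluminium fence 30 mm wide runs its full length in y: near face at x = +90 mm, top 34 mm above the bench (22 above the board)
- red_stop: fixed red stop block on the board by the fence, 88 mm (x, across the board) x 30 mm (y, along the fence) x 22 mm high. Origin at the centre of its underside, on the board's top, 45 mm short of the fence's near face and 210 mm left or right of the board's origin (either end, it varies); axes parallel to the board's
- blue_stop: fixed blue stop block, the same size as the red one, at the other end of the fence; not used in this job
- blank: loose dark brown hardwood block, 95 (x) x 150 (y) x 30 mm high, 0.2 to 0.4 kg, flat on the board between the stops, clear of the fence, up to 0.3 rad out of line with it; light circle and cross pencilled on top. Origin: centre of its underside, z up. Home, its centre is 47.5 mm from the fence's near face and 90 mm along the fence from the red stop's centre. Slides with 1 to 4 N
- finial: loose turned pale wood finial standing on the board near one of its corners on the robot's side, 34 mm diameter, 62 mm tall; origin at the centre of its foot. Leave alone
- glue: loose small white glue bottle with an orange cap standing on the board near the other corner on the robot's side, 36 mm diameter, 68 mm tall; origin at the centre of its foot. Leave alone
- bobbin: loose yellow bobbin standing on the board behind the fence, 36 mm diameter, 50 mm tall; origin at the centre of its foot. Leave alone
There are look-alikes about, which are no part of the job. Of the things shaped like the blank, the brown one is meant.

How it is judged:
By the outcome, as a careful person would: the job done as asked, in the order asked, and still so for the second after the job is handed in, with the robot touching nothing.
It also fails if it takes over 58 s, if anything falls off the work surface, if the arm or the gripper's body presses on something with over 40 N, if the wrist force passes 120 N, or if a joint passes its speed limit or range.

### The arm

A 6-joint arm with a two-finger parallel gripper is mounted at the origin on the work surface. World frame = base frame: x ahead of the robot, y to its left, z up, the work surface at z = 0. Lengths are in m, angles in degrees, forces in N, time in s.
With the tool pointing down it reaches from about 0.375 to 0.9 m from the base axis. Payload 3.1 kg.
Tool frame: the origin (TCP) lies on the centre line of the jaws, within the pads' length; the fingertips stand 19 mm ahead of it and the grasp point (between the pads) is the TCP (tips_ahead is the distance from the TCP to the fingertips, in m); z points along the fingers, y is the line along which they close (so a half turn about z gives the same grasp; the last joint's range is limited). The gripper opens to 87 mm and grips with 3 to 60 N. Pads are 19 mm wide; open, the fingers measure 117 mm over their backs; the gripper's body (75 mm by 190 mm) begins 51 mm behind the grasp point.
Start: joints at [56.465, 30.224, 82.088, -0, 67.689, -10.227], TCP at [0.247, 0.574, 0.242] pointing down, gripper open.
Joint ranges: [-176.69, 176.69], [-43.24, 126.21], [12.49, 139.97], [-82, 262], [0, 151.66], [-163.58, 163.58]. Speed limits (degrees/s): [159.86, 159.86, 180, 180, 180, 180].

### API

Orientations are given as a 3x3 rotation matrix whose columns are the frame's x, y, z axes.
In Python, from rig import read_state, capture, hand_in, trace, landmark_of, tips_ahead gives the robot as it stands.
- The arm moves only by the shell command python3 -m jog 'ROWS'. ROWS is JSON, a list of rows, each an object of numbers: "tx", "ty", "tz": the shift along the tool's x, y, z in cm; "roll": the turn about the tool's z in rad; "jaw": the opening, from 0 (shut) to 1 (fully open). A call has 1 to 8 rows; each row shifts and turns the commanded pose from where the row before left it, along the tool's axes as they then stand; what a row does not reach is not made up. A row lasts 1/10 s, in which the tool goes at most 50 mm and 8.59 degrees, less where a joint would pass 70% of its speed; a pose out of reach is approached as far as the arm can. A call with a gripper value outside its range is refused whole. The fingers move at their own pace and stop on an object; the grip force is fixed at half the most. Time passes only in rows, so rows that do not move let the fingers close. It gives the time, the measured TCP pose, the force, the opening and the grip force at its end, in the units of the state.
- read_state(): the state, without advancing time (a new reading comes with each control period).
- capture(name): name is "scene" or "top" or "wrist"; returns a dict with "img" (400x640x3 uint8, red, green, blue), "vertical_fov" (degrees; the focal length in pixels is half the picture's height over the tangent of half this angle, whatever the lens; pixels are square), "cx", "cy" (the principal point, pixels), "cam_to_world" (4x4, takes a point from camera to world coordinates); the wrist camera has in their place "tool_from_camera" (4x4, takes a point from camera to tool coordinates, whose origin is the TCP and whose axes are the flange's). Camera axes: x right, y up, looking along -z (the intrinsics and any distortion apply to the point x, -y, -z); pixel columns grow to the right and rows downward; lengths in m; the calibration is good to about 2 mm. The wrist camera is an equidistant fisheye: a pixel r from the principal point sees the ray r / f radians off the axis. A picture is of the moment at which its call begins: read the wrist's pose just before it. There is no depth.
- hand_in(): hands the job in; it is judged then, once.
Trained networks look in the newest picture that a camera, given by its name, has taken for a name from the list of things; names that differ only in an ending like _2 or _b are one class to them, and where a whole thing is asked for, a point or a joint stands for the part that bears it (a point fixed in the world has none). Each returns a list of dicts, best first, with "p" (0 to 1); they miss things now and then, are a little off and sometimes report something else, mostly with a low value. They report only what shows in the picture. A call takes as long as a camera call. They do not tell look-alikes from the thing itself.
- trace(camera, thing): "pixels" (400x640 bool, what is visible of it) and "bbox" ([left, top, width, height] in pixels, round what is visible of it).
- landmark_of(camera, thing): "point" ([row, column] in pixels: a listed point, or the origin of a listed thing).
The state is a dict: "time_s": time; "joint_positions": joint angles; "qvel": joint speeds; "tau": joint torques, N m; "position": TCP position; "tcp_rot": TCP orientation; "force": force on the tool from outside, world axes, zero at the start; "moment": the same for the moment, N m; "opening": opening from 0.0 (shut) to 1.0 (fully open); "grasp_force": force on a finger pad.
Only numpy, scipy, OpenCV 4.12 (cv2) and the standard library are available. Lean on these libraries where they do the work, as an engineer would, in place of code of your own. Each camera call takes 0.05 s, during which the arm holds its last target. There are 200 camera calls.

## Working session

There is one attempt and no reset: what is moved stays moved. The work goes in short steps, Python scripts to look and compute and a shell command to move; the robot and the scene stay as the last step left them, time stands still between calls to the robot, and variables do not carry over. Pictures are saved under pics/ and viewed, at most 10 in all, crops included, and the job is handed in when it is done.

```bash
mkdir -p pics; cat > h.py <<'E'
import numpy as np, cv2
from rig import *
def ray(c,pt):  # pt (row,col) -> origin, dir world
    f=200/np.tan(np.radians(c["vertical_fov"])/2)
    d=np.array([(pt[1]-c["cx"])/f,-(pt[0]-c["cy"])/f,-1.])
    T=np.array(c["cam_to_world"]); return T[:3,3],T[:3,:3]@d
def onz(c,pt,z):
    o,d=ray(c,pt); return o+d*(z-o[2])/d[2]
def save(c,name): cv2.imwrite(f"pics/{name}.png",cv2.cvtColor(c["img"],cv2.COLOR_RGB2BGR))
E
python3 - <<'E'
from h import *
np.set_printoptions(precision=4,suppress=True)
c=capture("top"); save(c,"top0"); print({k:v for k,v in c.items() if k!="img"})
for t,z in [("jig",0),("red_stop",.012),("blue_stop",.012),("blank",.012),("finial",.012),("glue",.012),("bobbin",.012)]:
    for r in landmark_of("top",t)[:3]: print(t,r["p"],r["point"],onz(c,r["point"],z))
for t in ["blank","red_stop"]:
    for r in trace("top",t)[:3]:print(t,r["p"],r["bbox"])
s=read_state();print(s["position"],s["tcp_rot"],s["force"],tips_ahead)
c=capture("scene"); save(c,"scene0")
E
```

```text
{'vertical_fov': 47.68240119104102, 'cx': 330.17399184854986, 'cy': 209.2560146592761, 'cam_to_world': array([[ 0.029 ,  0.9803, -0.1952,  0.2971],
       [-0.9995,  0.0307,  0.0057,  0.0815],
       [ 0.0116,  0.1949,  0.9807,  1.3047],
       [ 0.    ,  0.    ,  0.    ,  1.    ]])}
jig 0.96 [210.0, 340.4] [0.5555 0.0437 0.    ]
red_stop 0.85 [206.1, 416.1] [ 0.5716 -0.1769  0.012 ]
blue_stop 0.6 [178.5, 274.6] [0.6416 0.2404 0.012 ]
blank 0.93 [159.0, 219.6] [0.6962 0.4065 0.012 ]
blank 0.79 [291.7, 281.2] [0.3142 0.2045 0.012 ]
blank 0.66 [218.9, 321.8] [0.5251 0.0974 0.012 ]
finial 0.6 [248.3, 411.9] [ 0.4475 -0.1638  0.012 ]
glue 0.45 [222.1, 258.7] [0.5101 0.2793 0.012 ]
bobbin 0.45 [154.9, 343.5] [0.721 0.039 0.012]
bobbin 0.15 [220.2, 256.4] [0.5154 0.2863 0.012 ]
blank 0.89 [426.6, 282.3, 54.6, 33.8]
blank 0.83 [251.5, 264.9, 62.0, 56.4]
blank 0.73 [291.8, 195.8, 60.6, 45.4]
red_stop 0.9 [409.0, 190.9, 14.7, 30.0]
[0.2472 0.574  0.2415] [[-0.9184  0.3957 -0.    ]
 [ 0.3957  0.9184 -0.0001]
 [-0.     -0.0001 -1.    ]] [-0.6613 -0.974   0.1326] 0.019
```

View pics/top0.png

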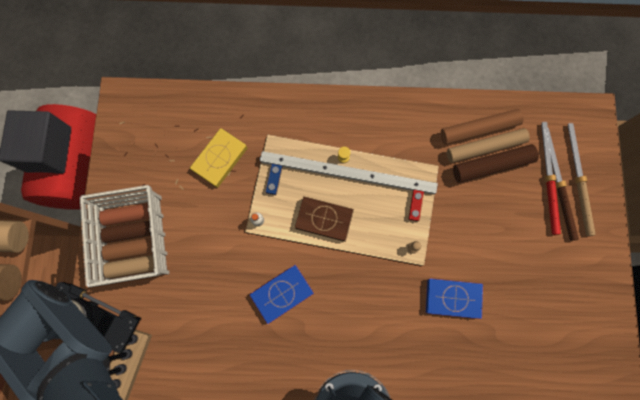

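View pics/scene0.png

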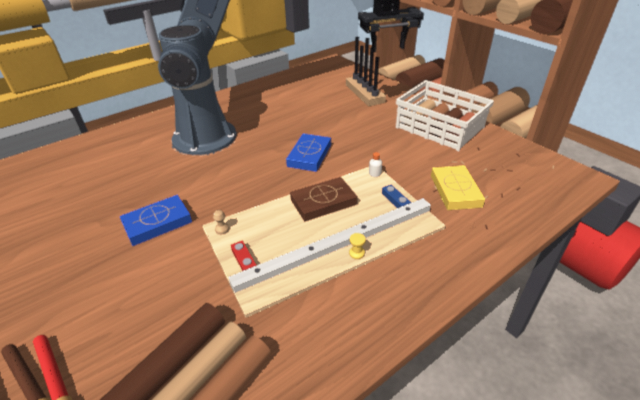

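The top view shows the brown blank at about col 324, row 219, between the blue stop on the left (274,180) and the red stop on the right (416,205). The finial is at (414,247), the glue at (257,219), and the bobbin is behind the fence at (344,155). Next I'll measure the board's and the blank's outlines.

```bash
cat >> h.py <<'E'
def rect(c,m,z):
    k,_=cv2.findContours(m.astype(np.uint8),cv2.RETR_EXTERNAL,cv2.CHAIN_APPROX_NONE)
    k=max(k,key=cv2.contourArea)[:,0,:]
    P=np.array([onz(c,(p[1],p[0]),z)[:2] for p in k])
    (cx,cy),(w,h),a=cv2.minAreaRect((P*1000).astype(np.float32))
    if w>h: w,h,a=h,w,a-90     # h long side; long side dir = a+90 deg
    a=(a+90)%180-90            # yaw of x axis (short side)
    return np.array([cx,cy,w,h,a])
E
python3 - <<'E'
from h import *
np.set_printoptions(precision=4,suppress=True)
c=capture("top")
for r in trace("top","jig")[:1]: print("jig",r["p"],rect(c,r["pixels"],.012))
for r in trace("top","blank"):
    b=r["bbox"]
    col=c["img"][r["pixels"]].mean(0); print(col,r["p"],rect(c,r["pixels"],.042))
for n,z in(("red_stop",.034),("blue_stop",.034)):
    for r in trace("top",n)[:1]: print(n,r["p"],rect(c,r["pixels"],z))
# top face of brown blank by brightness; fence by grey
hsv=cv2.cvtColor(c["img"],cv2.COLOR_RGB2HSV)
m=np.zeros((400,640),bool); m[130:240,240:445]=True
f=m&(hsv[...,1]<50)&(hsv[...,2]>120); print("fence",rect(c,f,.034))
g=m&(hsv[...,2]<140)&(hsv[...,1]>60); g[:,:285]=0; g[:,365:]=0
print("darkblank",rect(c,g,.042))
for n in("finial","glue","bobbin"):
    for r in landmark_of("top",n)[:1]: print(n,onz(c,r["point"],.012))
im=c["img"][125:275,235:450]; cv2.imwrite("pics/z.png",cv2.resize(im[...,::-1],None,fx=3.5,fy=3.5,interpolation=cv2.INTER_CUBIC))
E
```

```text
jig 0.49 [ 575.0571 -175.8762   34.659    91.4355   80.8794]
[ 52.2154  80.0212 147.1172] 0.82 [307.8785 200.2124  94.9879 149.0806  35.0907]
[204.026  167.9161  66.2628] 0.76 [692.2184 400.6794 102.4498 148.0096  57.469 ]
[90.6778 57.9793 39.7036] 0.7 [522.9387  90.3729  97.8873 150.5548 -13.0979]
red_stop 0.75 [ 569.2486 -172.8257   37.5185   92.7035   78.689 ]
blue_stop 0.77 [633.5446 238.7074  34.7554  90.5108  80.3225]
fence [664.0442  25.6884  31.442  519.4207  -8.9471]
darkblank [518.293   99.3842 106.6014 162.0699 -13.2644]
finial [ 0.4492 -0.1601  0.012 ]
glue [0.5101 0.2779 0.012 ]
bobbin [0.7164 0.035  0.012 ]
```

View pics/z.png

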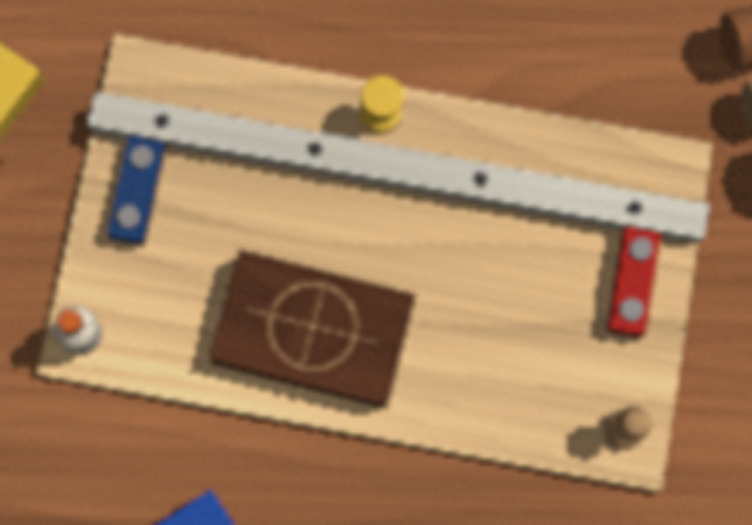

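Fence: centre (0.664, 0.026), yaw -8.95°. The board origin is then about (0.560, 0.042). The blank sits at board (-44, 42), yaw about -4° relative to the fence. I'll turn the tool parallel to the board and bring it to the robot's side of the blank, so that both open fingers push its long side.

```bash
cat >> h.py <<'E'
A=np.radians(-8.95); U=np.array([np.cos(A),np.sin(A)]); V=np.array([-U[1],U[0]]); O=np.array([.6640,.0257])-.105*U
def bd(p): d=np.array(p[:2])-O; return 1000*np.array([d@U,d@V])
def st():
    s=read_state(); R=np.array(s["tcp_rot"]); F=np.array(s["force"])
    print("t %.2f"%s["time_s"],"board mm",bd(s["position"]).round(1),"z mm %.1f"%(1000*s["position"][2]),"tooly ang vs board %.2f"%(np.degrees(np.arctan2(R[1,1],R[0,1]))-81.05),"F u,v,z",(F[:2]@U).round(2),(F[:2]@V).round(2),F[2].round(2),"open %.2f"%s["opening"])
E
python3 -m jog '[{"roll":-0.125},{"roll":-0.125},{"tx":-1.9,"ty":-3.1},{"tx":-1.9,"ty":-3.1},{"tx":-1.9,"ty":-3.1},{"tx":-1.9,"ty":-3.1},{"tx":-1.9,"ty":-3.1},{"tx":-1.9,"ty":-3.1}]' >/dev/null
python3 -m jog '[{"tx":-1.9,"ty":-3.1},{"tx":-1.9,"ty":-3.1},{"tx":-1.9,"ty":-3.1},{"tx":-1.9,"ty":-3.1},{"tx":-1.9,"ty":-3.1},{"tx":-1.9,"ty":-3.1},{},{}]'
python3 -c "from h import *; st()"
```

```text
t 0.95 board mm [-392.   476.8] z mm 241.6 tooly ang vs board -14.36 F u,v,z -0.23 0.87 -0.27 open 1.00$[0]: bad value
$[0]: bad value
```

The rows probably need all five keys.

```bash

python3 -m jog '[{"tx":0,"ty":0,"tz":0,"roll":-0.125,"jaw":1},{"tx":0,"ty":0,"tz":0,"roll":-0.125,"jaw":1},{"tx":-1.9,"ty":-3.1,"tz":0,"roll":0,"jaw":1},{"tx":-1.9,"ty":-3.1,"tz":0,"roll":0,"jaw":1},{"tx":-1.9,"ty":-3.1,"tz":0,"roll":0,"jaw":1},{"tx":-1.9,"ty":-3.1,"tz":0,"roll":0,"jaw":1},{"tx":0,"ty":0,"tz":0,"roll":0,"jaw":1}]'
python3 -c "from h import *; st()"
```

```text
time_s: 1.65
position: [0.3038, 0.4362, 0.2415]
tcp_rot: [[-0.987, 0.16, -0.001], [0.16, 0.987, -0.003], [0.0, -0.003, -1.0]]
force: [-0.6, 1.1, 0.0]
opening: 0.997
grasp_force: 0.0
t 1.65 board mm [-314.7  349.4] z mm 241.5 tooly ang vs board -0.25 F u,v,z -0.77 0.96 0.01 open 1.00
```

```bash

python3 -m jog '[{"tx":-2.4,"ty":-3.8,"tz":0,"roll":0,"jaw":1},{"tx":-2.4,"ty":-3.8,"tz":0,"roll":0,"jaw":1},{"tx":-2.4,"ty":-3.8,"tz":0,"roll":0,"jaw":1},{"tx":-2.4,"ty":-3.8,"tz":0,"roll":0,"jaw":1},{"tx":-2.4,"ty":-3.8,"tz":0,"roll":0,"jaw":1},{"tx":-2.4,"ty":-3.8,"tz":0,"roll":0,"jaw":1},{"tx":-2.4,"ty":-3.8,"tz":0,"roll":0,"jaw":1},{"tx":-2.4,"ty":-3.8,"tz":0,"roll":0,"jaw":1}]' >/dev/null
python3 -m jog '[{"tx":0,"ty":0,"tz":3,"roll":0,"jaw":1},{"tx":0,"ty":0,"tz":4,"roll":0,"jaw":1},{"tx":0,"ty":0,"tz":4,"roll":0,"jaw":1},{"tx":0,"ty":0,"tz":3,"roll":0,"jaw":1},{"tx":0,"ty":0,"tz":0,"roll":0,"jaw":1}]' >/dev/null
python3 - <<'E'
from h import *
st(); c=capture("top"); save(c,"top1")
E
```

```text
t 2.95 board mm [-126.2   48.6] z mm 98.5 tooly ang vs board -0.05 F u,v,z -0.03 0.07 -0.06 open 1.00
```

View pics/top1.png

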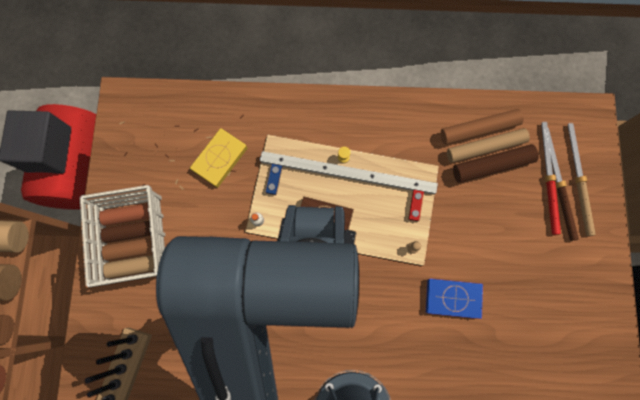

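The arm hides the blank from above, but the blank hasn't been touched. I'll go down and make the first push toward the fence, stopping short of it.

```bash

python3 -m jog '[{"tx":0,"ty":-0.3,"tz":3,"roll":0,"jaw":1},{"tx":0,"ty":-0.3,"tz":2.9,"roll":0,"jaw":1},{"tx":-0.8,"ty":0,"tz":0,"roll":0,"jaw":1},{"tx":-0.8,"ty":0,"tz":0,"roll":0,"jaw":1},{"tx":-0.8,"ty":0,"tz":0,"roll":0,"jaw":1},{"tx":-0.8,"ty":0,"tz":0,"roll":0,"jaw":1},{"tx":-0.8,"ty":0,"tz":0,"roll":0,"jaw":1}]' >/dev/null
python3 -c "from h import *; st()"
python3 -m jog '[{"tx":-0.8,"ty":0,"tz":0,"roll":0,"jaw":1},{"tx":-0.8,"ty":0,"tz":0,"roll":0,"jaw":1},{"tx":-0.8,"ty":0,"tz":0,"roll":0,"jaw":1},{"tx":-0.8,"ty":0,"tz":0,"roll":0,"jaw":1},{"tx":-0.8,"ty":0,"tz":0,"roll":0,"jaw":1}]' >/dev/null
python3 -c "from h import *; st()"
```

```text
t 3.70 board mm [-83.3  42.8] z mm 43.8 tooly ang vs board -0.02 F u,v,z -1.33 0.4 1.47 open 1.00
t 4.20 board mm [-43.7  42.5] z mm 42.5 tooly ang vs board -0.03 F u,v,z -1.91 0.13 0.42 open 1.00
```

```bash

python3 -m jog '[{"tx":-0.6,"ty":0,"tz":0.1,"roll":0,"jaw":1},{"tx":-0.6,"ty":0,"tz":0.1,"roll":0,"jaw":1},{"tx":-0.5,"ty":0,"tz":0,"roll":0,"jaw":1},{"tx":-0.3,"ty":0,"tz":0,"roll":0,"jaw":1},{"tx":-0.2,"ty":0,"tz":0,"roll":0,"jaw":1}]' >/dev/null
python3 -c "from h import *; st()"
python3 -m jog '[{"tx":-0.2,"ty":0,"tz":0,"roll":0,"jaw":1},{"tx":-0.2,"ty":0,"tz":0,"roll":0,"jaw":1}]' >/dev/null
python3 -c "from h import *; st();save(capture('scene'),'sc1')"
```

```text
t 4.70 board mm [-21.8  42.5] z mm 40.4 tooly ang vs board -0.04 F u,v,z -0.91 0.4 -0.48 open 1.00
t 4.90 board mm [-18.3  42.6] z mm 40.5 tooly ang vs board -0.03 F u,v,z -1.71 -0.08 -0.71 open 1.00
```

View pics/sc1.png

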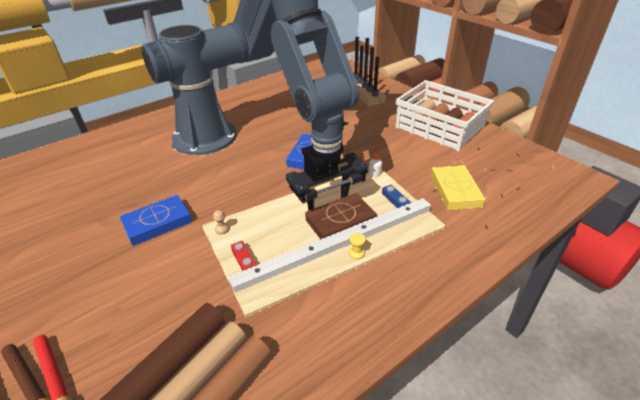

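The blank (340,214) is square to the fence and nearly touching it. I'll go on in small steps until the force rises.

```bash

python3 -m jog '[{"tx":-0.1,"ty":0,"tz":0,"roll":0,"jaw":1},{"tx":-0.1,"ty":0,"tz":0,"roll":0,"jaw":1}]' >/dev/null
python3 -c "from h import *; st()"
python3 -m jog '[{"tx":-0.1,"ty":0,"tz":0,"roll":0,"jaw":1},{"tx":-0.1,"ty":0,"tz":0,"roll":0,"jaw":1}]' >/dev/null
python3 -c "from h import *; st()"
python3 -m jog '[{"tx":-0.1,"ty":0,"tz":0,"roll":0,"jaw":1}]' >/dev/null
python3 -c "from h import *; st()"
```

```text
t 5.15 board mm [-17.   42.5] z mm 40.6 tooly ang vs board -0.02 F u,v,z -2.56 0.55 2.41 open 1.00
t 5.35 board mm [-16.9  42.5] z mm 40.5 tooly ang vs board -0.01 F u,v,z -7.28 -0.24 4.84 open 1.00
t 5.45 board mm [-16.9  42.5] z mm 40.4 tooly ang vs board -0.00 F u,v,z -8.48 0.55 5.55 open 1.00
```

```bash

python3 -m jog '[{"tx":-0.1,"ty":0,"tz":0,"roll":0,"jaw":1},{"tx":-0.1,"ty":0,"tz":0,"roll":0,"jaw":1},{"tx":0,"ty":0,"tz":0,"roll":0,"jaw":1}]' >/dev/null
python3 -c "from h import *; st()"
python3 -m jog '[{"tx":1,"ty":0,"tz":0,"roll":0,"jaw":1},{"tx":1,"ty":0,"tz":0,"roll":0,"jaw":1},{"tx":0,"ty":0,"tz":-3,"roll":0,"jaw":0.8},{"tx":0,"ty":0,"tz":-4,"roll":0,"jaw":0.3},{"tx":0,"ty":2,"tz":0,"roll":-0.14,"jaw":0.3},{"tx":0,"ty":2,"tz":0,"roll":-0.14,"jaw":0.3},{"tx":0,"ty":0,"tz":0,"roll":-0.14,"jaw":0.3},{"tx":0,"ty":0,"tz":0,"roll":-0.14,"jaw":0.3}]' >/dev/null
python3 -c "from h import *; st()"
python3 -m jog '[{"tx":0,"ty":0,"tz":0,"roll":-0.14,"jaw":0.3},{"tx":0,"ty":0,"tz":0,"roll":-0.14,"jaw":0.3},{"tx":0,"ty":0,"tz":0,"roll":-0.14,"jaw":0.3},{"tx":0,"ty":0,"tz":0,"roll":-0.14,"jaw":0.3},{"tx":0,"ty":0,"tz":0,"roll":-0.14,"jaw":0.3},{"tx":0,"ty":0,"tz":0,"roll":-0.14,"jaw":0.3},{"tx":0,"ty":0,"tz":0,"roll":-0.14,"jaw":0.3},{"tx":0,"ty":0,"tz":0,"roll":0,"jaw":0.3}]' >/dev/null
python3 - <<'E'
from h import *
st(); c=capture('top')
for r in trace("top","blank"):
    x=rect(c,r["pixels"],.042); print(r["p"],x,bd(x[:2]/1000))
print(read_state()["joint_positions"],read_state()["tcp_rot"])
E
```

```text
t 5.75 board mm [-16.8  42.5] z mm 40.2 tooly ang vs board -0.00 F u,v,z -9.22 1.0 7.63 open 1.00
t 6.55 board mm [-33.5  83.1] z mm 110.9 tooly ang vs board 32.45 F u,v,z 0.29 -0.07 0.06 open 0.54
t 7.35 board mm [-36.4  92.9] z mm 110.1 tooly ang vs board 87.38 F u,v,z -0.29 0.26 0.89 open 0.30
0.82 [ 310.27075195 -273.5447998    94.05495453  153.8631897    -3.9352951 ] [-197.86815317 -350.63187666]
0.71 [253.89907837 214.53074646  42.3506012   95.21163177   1.6525892 ] [-329.48459783  122.73121436]
0.65 [600.97943115  45.90509415  79.99908447  96.9777298   83.15336609] [39.60338269 10.15482011]
0.59 [691.72680664 400.82928467 104.49215698 153.84391785  56.10285187] [ 74.02942336 374.87541851]
[   3.60633355   35.80901649   98.29798969   -1.79256815   45.79638364
 -163.53930726] [[-0.20120881 -0.97954269  0.00333702]
 [-0.9793204   0.20108732 -0.02225856]
 [ 0.02113218 -0.00774663 -0.99974668]]
```

Joint 6 has reached its limit, so I'll turn the other way round to the opposite 90° orientation.

```bash

python3 -m jog '[{"tx":0,"ty":0,"tz":0,"roll":0.14,"jaw":0.3},{"tx":0,"ty":0,"tz":0,"roll":0.14,"jaw":0.3},{"tx":0,"ty":0,"tz":0,"roll":0.14,"jaw":0.3},{"tx":0,"ty":0,"tz":0,"roll":0.14,"jaw":0.3},{"tx":0,"ty":0,"tz":0,"roll":0.14,"jaw":0.3},{"tx":0,"ty":0,"tz":0,"roll":0.14,"jaw":0.3},{"tx":0,"ty":0,"tz":0,"roll":0.14,"jaw":0.3},{"tx":0,"ty":0,"tz":0,"roll":0.14,"jaw":0.3}]' >/dev/null
python3 -m jog '[{"tx":0,"ty":0,"tz":0,"roll":0.14,"jaw":0.3},{"tx":0,"ty":0,"tz":0,"roll":0.14,"jaw":0.3},{"tx":0,"ty":0,"tz":0,"roll":0.14,"jaw":0.3},{"tx":0,"ty":0,"tz":0,"roll":0.14,"jaw":0.3},{"tx":0,"ty":0,"tz":0,"roll":0.14,"jaw":0.3},{"tx":0,"ty":0,"tz":0,"roll":0.14,"jaw":0.3},{"tx":0,"ty":0,"tz":0,"roll":0.14,"jaw":0.3},{"tx":0,"ty":0,"tz":0,"roll":0.14,"jaw":0.3}]' >/dev/null
python3 -m jog '[{"tx":0,"ty":0,"tz":0,"roll":0.14,"jaw":0.3},{"tx":0,"ty":0,"tz":0,"roll":0.14,"jaw":0.3},{"tx":0,"ty":0,"tz":0,"roll":0.14,"jaw":0.3},{"tx":0,"ty":0,"tz":0,"roll":0.14,"jaw":0.3},{"tx":0,"ty":0,"tz":0,"roll":0.14,"jaw":0.3},{"tx":0,"ty":0,"tz":0,"roll":0.14,"jaw":0.3},{"tx":0,"ty":0,"tz":0,"roll":0,"jaw":0.3}]' >/dev/null
python3 - <<'E'
from h import *
np.set_printoptions(precision=4,suppress=True)
st(); print(read_state()["joint_positions"],read_state()["tcp_rot"])
E
```

```text
t 9.75 board mm [-36.1  91.6] z mm 110.1 tooly ang vs board -89.17 F u,v,z -0.5 -0.08 -0.55 open 0.30
[ 3.5462 35.8098 98.2962 -1.7988 45.8174 12.9226] [[ 0.1413  0.99    0.003 ]
 [ 0.9897 -0.1412 -0.0224]
 [-0.0217  0.0061 -0.9997]]
```

```bash

python3 -m jog '[{"tx":2,"ty":2.6,"tz":0,"roll":0.0145,"jaw":0.3},{"tx":2,"ty":2.6,"tz":0,"roll":0,"jaw":0.3},{"tx":2,"ty":2.6,"tz":0,"roll":0,"jaw":0.3},{"tx":0,"ty":0,"tz":3,"roll":0,"jaw":0.3},{"tx":0,"ty":0,"tz":2.5,"roll":0,"jaw":0.3},{"tx":0,"ty":0,"tz":1.2,"roll":0,"jaw":0.3},{"tx":0,"ty":0,"tz":0,"roll":0,"jaw":0.3}]' >/dev/null
python3 - <<'E'
from h import *
st(); save(capture('scene'),'sc2')
E
```

```text
t 10.45 board mm [ 40.  150.1] z mm 40.1 tooly ang vs board -89.90 F u,v,z -0.43 -0.75 -0.05 open 0.30
```

View pics/sc2.png

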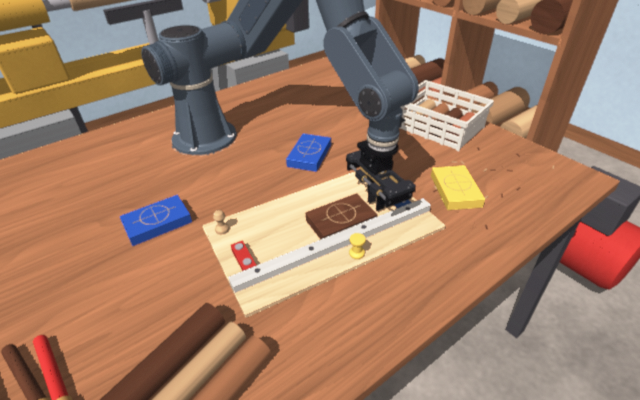

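The fingers are behind the blank's end (340,214), clear of the blue stop. Now I'll push along the fence.

```bash

python3 -m jog '[{"tx":-0.8,"ty":0,"tz":0.02,"roll":0,"jaw":0.3},{"tx":-0.8,"ty":0,"tz":0.02,"roll":0,"jaw":0.3},{"tx":-0.8,"ty":0,"tz":0.02,"roll":0,"jaw":0.3},{"tx":-0.8,"ty":0,"tz":0.02,"roll":0,"jaw":0.3},{"tx":-0.8,"ty":0,"tz":0.02,"roll":0,"jaw":0.3},{"tx":-0.8,"ty":0,"tz":0.02,"roll":0,"jaw":0.3},{"tx":-0.8,"ty":0,"tz":0.02,"roll":0,"jaw":0.3},{"tx":-0.8,"ty":0,"tz":0.02,"roll":0,"jaw":0.3}]' >/dev/null
python3 -c "from h import *; st()"
python3 -m jog '[{"tx":-0.8,"ty":0,"tz":0.02,"roll":0,"jaw":0.3},{"tx":-0.8,"ty":0,"tz":0.02,"roll":0,"jaw":0.3},{"tx":-0.8,"ty":0,"tz":0.02,"roll":0,"jaw":0.3},{"tx":-0.8,"ty":0,"tz":0.02,"roll":0,"jaw":0.3},{"tx":-0.8,"ty":0,"tz":0.02,"roll":0,"jaw":0.3},{"tx":-0.8,"ty":0,"tz":0.02,"roll":0,"jaw":0.3},{"tx":-0.8,"ty":0,"tz":0.02,"roll":0,"jaw":0.3},{"tx":-0.8,"ty":0,"tz":0.02,"roll":0,"jaw":0.3}]' >/dev/null
python3 -c "from h import *; st()"
```

```text
t 11.30 board mm [41.5 86.2] z mm 42.0 tooly ang vs board -89.97 F u,v,z -0.26 1.53 1.42 open 0.30
t 12.10 board mm [41.6 22.2] z mm 41.8 tooly ang vs board -89.97 F u,v,z -0.42 1.93 0.5 open 0.30
```

```bash

python3 -m jog '[{"tx":-0.8,"ty":0,"tz":0.05,"roll":0,"jaw":0.3},{"tx":-0.8,"ty":0,"tz":0.05,"roll":0,"jaw":0.3},{"tx":-0.8,"ty":0,"tz":0.05,"roll":0,"jaw":0.3},{"tx":-0.8,"ty":0,"tz":0.05,"roll":0,"jaw":0.3},{"tx":-0.6,"ty":0,"tz":0.02,"roll":0,"jaw":0.3},{"tx":-0.4,"ty":0,"tz":0.02,"roll":0,"jaw":0.3},{"tx":-0.3,"ty":0,"tz":0,"roll":0,"jaw":0.3}]' >/dev/null
python3 -c "from h import *; st()"
python3 -m jog '[{"tx":-0.2,"ty":0,"tz":0,"roll":0,"jaw":0.3},{"tx":-0.2,"ty":0,"tz":0,"roll":0,"jaw":0.3}]' >/dev/null
python3 -c "from h import *; st(); save(capture('scene'),'sc3')"
```

```text
t 12.80 board mm [ 41.6 -22.6] z mm 40.3 tooly ang vs board -89.98 F u,v,z -1.07 1.3 -0.18 open 0.30
t 13.00 board mm [ 41.5 -26.2] z mm 40.3 tooly ang vs board -89.95 F u,v,z 0.4 1.58 -0.16 open 0.29
```

View pics/sc3.png

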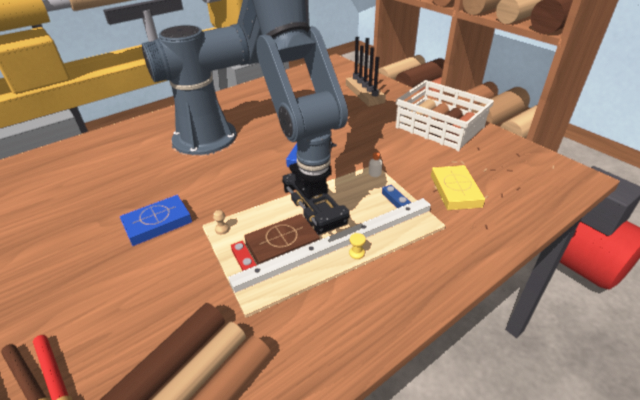

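The blank (280,237) is almost at the red stop (243,255). I'll close in step by step, watching the force.

```bash

python3 -m jog '[{"tx":-0.2,"ty":0,"tz":0,"roll":0,"jaw":0.3},{"tx":-0.15,"ty":0,"tz":0,"roll":0,"jaw":0.3}]' >/dev/null
python3 -c "from h import *; st()"
python3 -m jog '[{"tx":-0.15,"ty":0,"tz":0,"roll":0,"jaw":0.3},{"tx":-0.1,"ty":0,"tz":0,"roll":0,"jaw":0.3}]' >/dev/null
python3 -c "from h import *; st()"
python3 -m jog '[{"tx":-0.1,"ty":0,"tz":0,"roll":0,"jaw":0.3},{"tx":-0.1,"ty":0,"tz":0,"roll":0,"jaw":0.3}]' >/dev/null
python3 -c "from h import *; st()"
python3 -m jog '[{"tx":-0.1,"ty":0,"tz":0,"roll":0,"jaw":0.3},{"tx":-0.1,"ty":0,"tz":0,"roll":0,"jaw":0.3}]' >/dev/null
python3 -c "from h import *; st()"
```

```text
t 13.25 board mm [ 41.5 -29.7] z mm 40.4 tooly ang vs board -89.95 F u,v,z 0.22 0.33 -0.4 open 0.30
t 13.45 board mm [ 41.6 -32.2] z mm 40.5 tooly ang vs board -89.97 F u,v,z -0.1 0.13 -1.34 open 0.30
t 13.65 board mm [ 41.6 -32.9] z mm 40.6 tooly ang vs board -90.05 F u,v,z 0.25 8.36 -0.97 open 0.30
t 13.85 board mm [ 41.6 -33. ] z mm 40.6 tooly ang vs board -90.10 F u,v,z 0.61 13.92 -0.63 open 0.30
```

The contact at -33 matches the expected home position. I'll back off, go up, turn and re-seat the long side against the fence.

```bash

python3 -m jog '[{"tx":1,"ty":0,"tz":0,"roll":0,"jaw":0.3},{"tx":1.5,"ty":0,"tz":0,"roll":0,"jaw":0.3},{"tx":0,"ty":0,"tz":-3.5,"roll":0,"jaw":0.3},{"tx":0,"ty":0,"tz":-4.5,"roll":0,"jaw":0.3},{"tx":0,"ty":0,"tz":0,"roll":-0.14,"jaw":0.6},{"tx":0,"ty":0,"tz":0,"roll":-0.14,"jaw":0.6},{"tx":0,"ty":0,"tz":0,"roll":-0.14,"jaw":0.6},{"tx":0,"ty":0,"tz":0,"roll":-0.14,"jaw":0.6}]' >/dev/null
python3 -m jog '[{"tx":0,"ty":0,"tz":0,"roll":-0.14,"jaw":0.6},{"tx":0,"ty":0,"tz":0,"roll":-0.14,"jaw":0.6},{"tx":0,"ty":0,"tz":0,"roll":-0.14,"jaw":0.6},{"tx":0,"ty":0,"tz":0,"roll":-0.14,"jaw":0.6},{"tx":0,"ty":0,"tz":0,"roll":-0.14,"jaw":0.6},{"tx":0,"ty":0,"tz":0,"roll":-0.14,"jaw":0.6},{"tx":0,"ty":0,"tz":0,"roll":-0.14,"jaw":0.6},{"tx":0,"ty":0,"tz":0,"roll":0,"jaw":0.6}]' >/dev/null
python3 -c "from h import *; st()"
python3 -m jog '[{"tx":2.2,"ty":-2.7,"tz":0,"roll":0,"jaw":0.6},{"tx":2.2,"ty":-2.7,"tz":0,"roll":0,"jaw":0.6},{"tx":2.2,"ty":-2.7,"tz":0,"roll":0,"jaw":0.6},{"tx":2.2,"ty":-2.7,"tz":0,"roll":0,"jaw":0.6},{"tx":0,"ty":0,"tz":0,"roll":0,"jaw":0.6}]' >/dev/null
python3 - <<'E'
from h import *
st(); c=capture("wrist"); save(c,"wr1")
E
```

```text
t 15.45 board mm [41.2 -9. ] z mm 120.2 tooly ang vs board -1.72 F u,v,z 0.37 0.37 -0.39 open 0.60
t 15.95 board mm [ -53.6 -116.2] z mm 121.8 tooly ang vs board -2.08 F u,v,z -0.05 0.31 0.29 open 0.60
```

View pics/wr1.png

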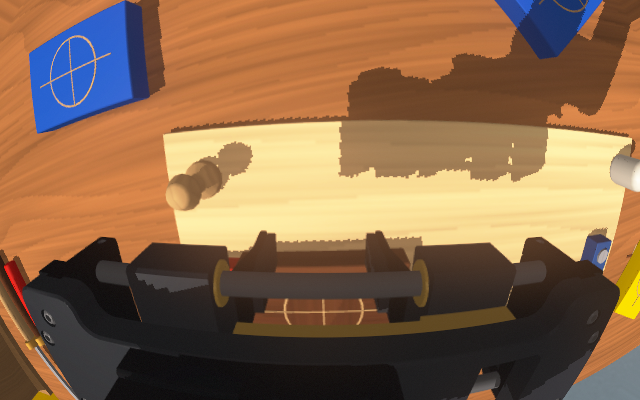

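The wrist view shows the finial standing at (190,185) and the blank below the fingers. I'll correct the turn, go down, and press toward the fence.

```bash

python3 -m jog '[{"tx":0,"ty":-0.2,"tz":3,"roll":-0.036,"jaw":0.6},{"tx":0,"ty":0,"tz":3.5,"roll":0,"jaw":0.6},{"tx":0,"ty":0,"tz":1.6,"roll":0,"jaw":0.6},{"tx":-0.8,"ty":0,"tz":0,"roll":0,"jaw":0.6},{"tx":-0.8,"ty":0,"tz":0,"roll":0,"jaw":0.6},{"tx":-0.8,"ty":0,"tz":0,"roll":0,"jaw":0.6},{"tx":-0.5,"ty":0,"tz":0,"roll":0,"jaw":0.6},{"tx":-0.3,"ty":0,"tz":0,"roll":0,"jaw":0.6}]' >/dev/null
python3 -c "from h import *; st()"
python3 -m jog '[{"tx":-0.2,"ty":0,"tz":0,"roll":0,"jaw":0.6},{"tx":-0.1,"ty":0,"tz":0,"roll":0,"jaw":0.6}]' >/dev/null
python3 -c "from h import *; st()"
python3 -m jog '[{"tx":-0.1,"ty":0,"tz":0,"roll":0,"jaw":0.6},{"tx":-0.1,"ty":0,"tz":0,"roll":0,"jaw":0.6}]' >/dev/null
python3 -c "from h import *; st()"
```

```text
t 16.80 board mm [ -17.2 -118.1] z mm 42.0 tooly ang vs board 0.32 F u,v,z -2.55 -0.51 2.53 open 0.60
t 17.00 board mm [ -17.1 -117.9] z mm 41.2 tooly ang vs board 0.30 F u,v,z -5.49 -0.67 3.78 open 0.61
t 17.20 board mm [ -17.  -117.7] z mm 40.9 tooly ang vs board 0.28 F u,v,z -8.37 -0.67 5.54 open 0.60
```

It stops at -17, as on the first push, so the long side is seated. I'll retreat clear and look from above.

```bash

python3 -m jog '[{"tx":-0.1,"ty":-0.1,"tz":0,"roll":0,"jaw":0.6},{"tx":0,"ty":0,"tz":0,"roll":0,"jaw":0.6},{"tx":1.5,"ty":0,"tz":0,"roll":0,"jaw":0.6},{"tx":1.5,"ty":0,"tz":-2,"roll":0,"jaw":0.6},{"tx":0,"ty":2,"tz":-4,"roll":0,"jaw":0.6},{"tx":0,"ty":4,"tz":-3,"roll":0,"jaw":0.6},{"tx":1,"ty":4.5,"tz":-1,"roll":0,"jaw":0.6},{"tx":1,"ty":4.5,"tz":0,"roll":0,"jaw":0.6}]' >/dev/null
python3 -m jog '[{"tx":1,"ty":4.5,"tz":0,"roll":0,"jaw":0.6},{"tx":1,"ty":4.5,"tz":0,"roll":0,"jaw":0.6},{"tx":1,"ty":4.5,"tz":0,"roll":0,"jaw":0.6},{"tx":1,"ty":4.5,"tz":0,"roll":0,"jaw":0.6},{"tx":1,"ty":4.5,"tz":0,"roll":0,"jaw":0.6},{"tx":1,"ty":4.5,"tz":0,"roll":0,"jaw":0.6},{"tx":0,"ty":0,"tz":0,"roll":0,"jaw":0.6}]' >/dev/null
python3 - <<'E'
from h import *
np.set_printoptions(precision=2,suppress=True)
st(); c=capture("top")
for r in trace("top","blank"):
    x=rect(c,r["pixels"],.042); print(r["p"],x,bd(x[:2]/1000))
for r in trace("top","red_stop")[:1]:
    x=rect(c,r["pixels"],.034); print("red",x,bd(x[:2]/1000))
for n in("finial","glue","bobbin"):
    for r in landmark_of("top",n)[:1]: print(n,onz(c,r["point"],.012))
im=c["img"][125:275,235:450]; cv2.imwrite("pics/z2.png",cv2.resize(im[...,::-1],None,fx=3.5,fy=3.5,interpolation=cv2.INTER_CUBIC))
E
```

```text
t 18.70 board mm [-125.3  308.2] z mm 131.7 tooly ang vs board 0.65 F u,v,z 0.15 -0.54 -0.13 open 0.60
0.89 [580.11 -81.63 101.04 151.34  -9.5 ] [  38.83 -119.07]
0.83 [ 310.23 -273.54   94.43  153.74   -3.57] [-197.91 -350.63]
0.67 [513.17 280.73  33.73  41.02 -42.76] [-83.67 228.46]
0.63 [308.32 200.21  94.15 148.56  35.05] [-273.5   117.05]
0.59 [690.48 400.87 105.94 151.15  57.46] [ 72.79 374.73]
red [ 568.91 -173.19   31.1    96.91   80.81] [  42.01 -211.26]
finial [ 0.44 -0.16  0.01]
glue [0.51 0.28 0.01]
bobbin [0.71 0.04 0.01]
```

View pics/z2.png

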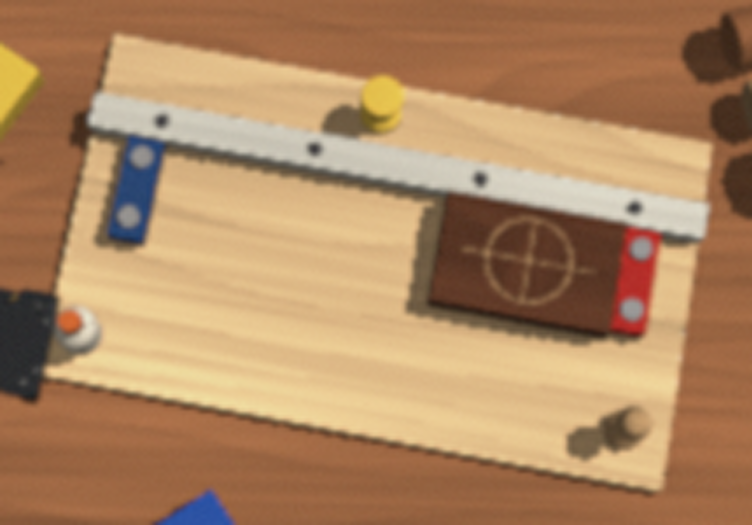

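The picture shows the blank flush along the fence and against the red stop, with everything else standing where it was. As a check that the last fence push opened no small gap at the stop, I'll give the end one more gentle push with closed fingers.

```bash

python3 -m jog '[{"tx":-2.1,"ty":-3.8,"tz":0,"roll":0,"jaw":0},{"tx":-2.1,"ty":-3.8,"tz":0,"roll":0,"jaw":0},{"tx":-2.1,"ty":-3.8,"tz":0,"roll":0,"jaw":0},{"tx":-2.1,"ty":-3.8,"tz":0,"roll":0,"jaw":0},{"tx":-2.1,"ty":-3.8,"tz":0,"roll":0,"jaw":0},{"tx":-2.1,"ty":-3.8,"tz":0,"roll":0,"jaw":0},{"tx":-2.1,"ty":-3.8,"tz":0,"roll":0,"jaw":0},{"tx":-2.1,"ty":-3.8,"tz":0,"roll":0,"jaw":0}]' >/dev/null
python3 -m jog '[{"tx":0,"ty":0,"tz":0,"roll":0,"jaw":0}]' >/dev/null
python3 -c "from h import *; st()"
```

```text
t 19.90 board mm [49.1 -7.4] z mm 139.6 tooly ang vs board -0.15 F u,v,z 0.46 1.03 0.69 open 0.01
```

```bash

python3 -m jog '[{"tx":0.7,"ty":0.7,"tz":2,"roll":0,"jaw":0},{"tx":0,"ty":0,"tz":4,"roll":0,"jaw":0},{"tx":0,"ty":0,"tz":3.7,"roll":0,"jaw":0},{"tx":0,"ty":0,"tz":0,"roll":0,"jaw":0}]' >/dev/null
python3 -c "from h import *; st()"
python3 -m jog '[{"tx":0,"ty":-0.6,"tz":0,"roll":0,"jaw":0},{"tx":0,"ty":-0.6,"tz":0,"roll":0,"jaw":0},{"tx":0,"ty":-0.5,"tz":0,"roll":0,"jaw":0},{"tx":0,"ty":-0.2,"tz":0,"roll":0,"jaw":0}]' >/dev/null
python3 -c "from h import *; st()"
```

```text
t 20.30 board mm [34.2  3.1] z mm 37.4 tooly ang vs board 0.24 F u,v,z -0.95 -0.13 -0.14 open 0.01
t 20.70 board mm [ 39.9 -15.7] z mm 44.0 tooly ang vs board 0.27 F u,v,z 0.59 -0.32 -0.24 open 0.01
```

```bash

python3 -m jog '[{"tx":0,"ty":-0.4,"tz":0.2,"roll":0,"jaw":0},{"tx":0,"ty":-0.4,"tz":0.1,"roll":0,"jaw":0},{"tx":0,"ty":-0.2,"tz":0,"roll":0,"jaw":0},{"tx":0,"ty":-0.1,"tz":0,"roll":0,"jaw":0}]' >/dev/null
python3 -c "from h import *; st()"
python3 -m jog '[{"tx":0,"ty":-0.2,"tz":0,"roll":0,"jaw":0},{"tx":0,"ty":-0.1,"tz":0,"roll":0,"jaw":0}]' >/dev/null
python3 -c "from h import *; st()"
python3 -m jog '[{"tx":0,"ty":-0.1,"tz":0,"roll":0,"jaw":0},{"tx":0,"ty":-0.1,"tz":0,"roll":0,"jaw":0}]' >/dev/null
python3 -c "from h import *; st()"
```

```text
t 21.10 board mm [ 38.8 -26.2] z mm 39.4 tooly ang vs board 0.31 F u,v,z 0.6 -0.4 0.6 open 0.01
t 21.30 board mm [ 38.8 -29. ] z mm 39.4 tooly ang vs board 0.33 F u,v,z -0.52 -0.18 -0.22 open 0.00
t 21.50 board mm [ 38.8 -30.9] z mm 39.5 tooly ang vs board 0.33 F u,v,z -0.64 -0.02 -0.85 open 0.01
```

```bash

python3 -m jog '[{"tx":0,"ty":-0.1,"tz":0,"roll":0,"jaw":0},{"tx":0,"ty":-0.1,"tz":0,"roll":0,"jaw":0}]' >/dev/null
python3 -c "from h import *; st()"
python3 -m jog '[{"tx":0,"ty":-0.1,"tz":0,"roll":0,"jaw":0},{"tx":0,"ty":-0.1,"tz":0,"roll":0,"jaw":0}]' >/dev/null
python3 -c "from h import *; st()"
python3 -m jog '[{"tx":0,"ty":-0.1,"tz":0,"roll":0,"jaw":0},{"tx":0,"ty":-0.1,"tz":0,"roll":0,"jaw":0}]' >/dev/null
python3 -c "from h import *; st()"
```

```text
t 21.70 board mm [ 38.9 -33. ] z mm 39.6 tooly ang vs board 0.33 F u,v,z 0.37 -0.1 0.86 open 0.00
t 21.90 board mm [ 38.9 -34.6] z mm 39.6 tooly ang vs board 0.29 F u,v,z 0.01 3.76 0.32 open 0.00
t 22.10 board mm [ 39.1 -34.8] z mm 39.7 tooly ang vs board 0.20 F u,v,z 1.32 11.21 -0.82 open 0.00
```

The force rose stiffly as soon as the fingers touched, with no sliding, so the end is fully home. I'll back straight off, go up, and hand in after a last check.

```bash

python3 -m jog '[{"tx":0,"ty":1,"tz":0,"roll":0,"jaw":0},{"tx":0,"ty":2,"tz":0,"roll":0,"jaw":0},{"tx":0,"ty":0,"tz":-3,"roll":0,"jaw":0},{"tx":0,"ty":0,"tz":-4,"roll":0,"jaw":0},{"tx":0.5,"ty":4,"tz":-2,"roll":0,"jaw":0},{"tx":1,"ty":4.2,"tz":0,"roll":0,"jaw":0},{"tx":1,"ty":4.2,"tz":0,"roll":0,"jaw":0},{"tx":1,"ty":4.2,"tz":0,"roll":0,"jaw":0}]' >/dev/null
python3 -m jog '[{"tx":1,"ty":4.2,"tz":0,"roll":0,"jaw":0},{"tx":1,"ty":4.2,"tz":0,"roll":0,"jaw":0},{"tx":1,"ty":4.2,"tz":0,"roll":0,"jaw":0},{"tx":1,"ty":4.2,"tz":0,"roll":0,"jaw":0},{"tx":0,"ty":0,"tz":0,"roll":0,"jaw":0}]' >/dev/null
python3 - <<'E'
from h import *
st(); c=capture("top")
im=c["img"][125:275,235:450]; cv2.imwrite("pics/z3.png",cv2.resize(im[...,::-1],None,fx=3.5,fy=3.5,interpolation=cv2.INTER_CUBIC))
E
```

```text
t 23.40 board mm [-41.  333.9] z mm 121.1 tooly ang vs board 0.68 F u,v,z 0.25 -0.95 -0.67 open 0.01
```

View pics/z3.png

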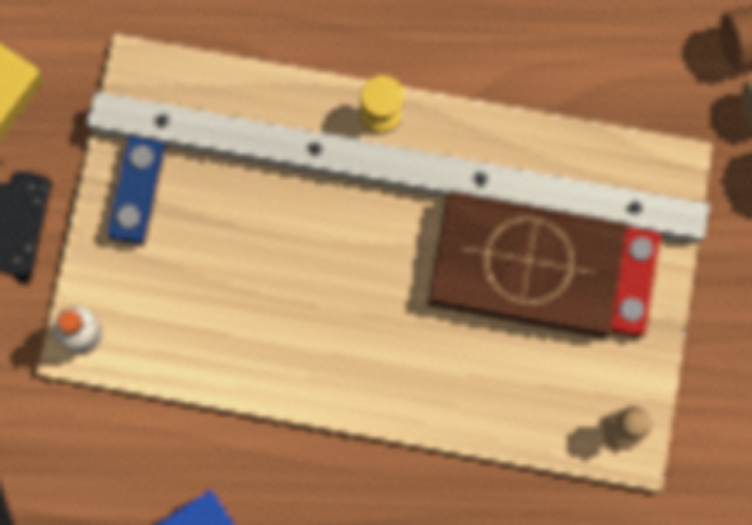

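The blank lies flush on the fence and on the red stop (625,280 in the crop); the finial, glue and bobbin haven't moved, and the arm is clear.

```bash
python3 -c "from rig import hand_in; print(hand_in())"
```

```text
the job is handed in; nothing more can be done
None
```

The job is handed in at about 23 s: the last top view and the contact forces show the brown blank flush along the fence and home against the red stop, with the finial, glue bottle and bobbin still standing where they were.

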